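Shift the gear selector from second to third

TASK

The gear selector box on the bench is in second: its lever leans in the near-left slot of the H-shaped gate, as seen from the robot. Without gripping the knob, push the lever gently with the fingertips forward out of second to neutral, across to the right, then forward, away from the robot, into third, the far-right slot, until it is fully home. Do not pull the knob up or force it against the gate, leave everything else on the bench where it is, and finish clear of the lever.

Things in the scene. Friction and masses are not known exactly. Their poses are not given: they have to be found in the camera images.
- selector: Grey die-cast box, 170 (x) x 150 (y) x 100 mm high, screwed to the bench, its top an aluminium gate plate; four short posts stick out of the side facing the robot. Origin: centre of its underside. Its x axis points forward, away from the robot (turned by up to 0.35 rad), y to the left, z up.
- gate (a point): Centre of the H-shaped opening, on the plate's top, axes as the box. Two 15 mm wide slots along x, at y = +18 (left) and -18 mm (right), each from x = -34.5 to +34.5 mm, are joined by a 15 mm wide cross slot along y at x = 0 (neutral) whose corners are rounded by 6 mm. First is far left, second near left, third far right, fourth near right.
- pivot (a point): The lever's pivot inside the box, 18 mm above the box's underside at its centre. The lever is 180 mm long from here to the knob's centre; its steel shaft is 9 mm thick.
- knob (a point): Centre of the black lever knob, an upright barrel 34 mm in diameter and 44 mm high on the end of the shaft, about 185 to 198 mm above the bench. In the selector's frame it is at x = 180 cos(cross) sin(shift), y = -180 sin(cross), z = 18 + 180 cos(cross) cos(shift) mm.
- shift (a joint): Lever angle fore and aft, rad: 0 neutral, positive leaning forward (away from the robot), about +0.36 at the stop in first or third, about -0.36 in second or fourth. Stiff: about 1 to 1.5 N at the knob moves it, and it stays where it is left (no spring). Sideways movement is free only with this within about 0.03 of 0 (the rounded corners guide it in from about 0.08).
- cross (a joint): Lever angle across, rad: about -0.22 in the left slots, +0.22 in the right slots (positive leans right). Same stiffness; it stays where it is left. The outer edge of the gate stops it at about -0.25 and +0.25.
- pull (a joint): How far the knob is pulled up along the shaft, m: 0 down (held by a spring of about 12 N), 0.012 fully up. It must stay down.
- third_slot (a point): On the plate's top face, at the far end of third, where the shaft passes when the lever is fully home.
- second_slot (a point): On the plate's top face, at the near end of second.
- jar: Bystander: amber jar with black lid, 48 mm diameter, 60 mm high; origin under its centre.
- spool: Bystander: grey flanged spool standing on end, 56 mm diameter, 46 mm high; origin under its centre.
- capacitor: Bystander: plain black upright cylinder, 38 mm diameter, 62 mm high; origin under its centre.
- driver: Bystander: screwdriver lying beyond the box, about 0.2 m long along its x; origin under its middle.
- spanner: Bystander: open-ended spanner lying before the box, along its x; origin under its middle.
- collar: Bystander: small brass ring, 26 mm diameter, 10 mm high, lying on the near-right corner of the gate plate; origin under its centre.
- meter: Bystander: orange hand-held meter lying on its back, 185 x 90 x 40 mm; origin under its centre.
- shell: Bystander: empty open grey box, 130 x 100 x 50 mm; origin under its centre.
There are look-alikes about, which are no part of the job. What is shaped like the selector but blue is not meant.

How it is judged:
By the outcome, as a careful person would: the job done as asked, in the order asked, and still so for the second after the job is handed in, with the robot touching nothing.
It also fails if it takes over 54 s, if anything falls off the work surface, if the arm or the gripper's body presses on something with over 40 N, if the wrist force passes 120 N, or if a joint passes its speed limit or range.

ROBOT

A 7-joint arm with a two-finger parallel gripper is mounted at the origin on the work surface. World frame = base frame: x ahead of the robot, y to its left, z up, the work surface at z = 0. Lengths are in m, angles in rad, forces in N, time in s.
With the tool pointing down it reaches from about 0.425 to 0.925 m from the base axis. Payload 6.8 kg.
Tool frame: the origin (TCP) lies on the front face of the gripper's body, between the roots of the fingers; the fingertips stand 73 mm ahead of it and the grasp point (between the pads) lies 54 mm ahead of it (env.nose_length is the distance from the TCP to the fingertips, in m); z points along the fingers, y is the line along which they close (so a half turn about z gives the same grasp; the last joint's range is limited). The gripper opens to 85 mm and grips with 20 to 120 N. Pads are 22 mm wide; open, the fingers measure 114 mm over their backs; the gripper's body (76 mm by 85 mm) begins 54 mm behind the grasp point. The pads swing forward as they close: fully open they stand 13 mm farther back than shut.
Start: joints at [1.14, 0.477, 0.022, 1.555, -0.011, 1.109, -0.083], TCP at [0.214, -0.64, 0.304] pointing down, gripper open.
Joint ranges: [-2.96, 2.96], [-0.34, 2.1], [-1.41, 1.46], [0.24, 2.44], [-1.37, 4.51], [0.17, 1.92], [-2.96, 2.96]. Speed limits (rad/s): [2.39, 2.39, 3.14, 3.14, 3.14, 3.14, 3.14].

INTERFACE

Orientations are given as a unit quaternion [w, x, y, z].
In Python, from cell import env, kin, camera, calibration, job gives the robot as it stands. The module is installed in compiled form; this text tells all that it offers. Calls block until the motion is done:
- env.reach(position, orientation): joint-space move of the TCP to a pose.
- env.movel(position, velocity=0.15, rot=None, stop_force=None): straight line of the TCP; rot=None keeps the orientation; velocity is the mean speed in m/s. With stop_force (N) it stops when the force on the tool has changed by that much, and returns True; else False.
- env.goto_joints(angles): joint-space move.
- env.grip(opening, f_grip=None): finger opening in m; f_grip is the grip in N (None keeps the last); returns when the fingers have stopped.
- env.dwell(seconds).
- kin.inverse_kinematics(position, orientation): joint angles nearest the present ones, or None.
- env.get_state(): the state.
- camera(name): name is "scene" or "top"; returns (picture, depth): 400x640x3 uint8, blue, green, red; 400x640 float32, m along the optical axis (not along the pixel's ray), 0 where there is no reading.
- calibration(name): a dict with "fx", "fy", "cx", "cy" (pixels), "rvec" (rotation vector, rad) and "tvec" (3), from world to camera coordinates, as OpenCV has them. Camera axes: x right, y down, z forward; pixel columns grow to the right and rows downward; lengths in m; the calibration is good to about 2 mm. A picture is of the moment at which its call begins. calibration takes no time and is no camera call.
A pose or a line that the arm cannot do raises env.PlanningError and nothing moves.
- job.job_done(): hands the job in; it is judged then, once.
The state is a dict: "time": time; "qpos": joint angles; "joint_velocities": joint speeds; "joint_torque": joint torques, N m; "tcp_pos": TCP position; "orientation": TCP orientation; "force": force on the tool from outside, world axes, zero at the start; "torque": the same for the moment, N m; "opening": finger opening in m; "gripper_force": force on a finger pad.
Only numpy, scipy, OpenCV 4.12 (cv2) and the standard library are available. Lean on these libraries where they do the work, as an engineer would, in place of code of your own. Each camera call takes 0.05 s, during which the arm holds its last target. There are 200 camera calls.

## Working session

There is one attempt and no reset: what is moved stays moved. The work goes in short steps, each a Python script; the robot and the scene stay as the last script left them, time stands still between calls to the robot, and variables do not carry over. Pictures are saved under pics/ and viewed, at most 10 in all, crops included, and the job is handed in when it is done.

```bash
mkdir -p pics; cat > h.py <<'E'
import numpy as np, cv2
from cell import env,kin,camera,calibration,job
def world(name,depth,u,v,d=None):
    c=calibration(name);R=cv2.Rodrigues(np.array(c["rvec"],float))[0];t=np.array(c["tvec"],float).ravel()
    u=np.atleast_1d(u);v=np.atleast_1d(v)
    z=depth[v,u] if d is None else d
    p=np.stack([(u-c["cx"])/c["fx"]*z,(v-c["cy"])/c["fy"]*z,z],-1)
    return (p-t)@R
def cloud(name,depth):
    v,u=np.mgrid[:400,:640]
    return world(name,depth,u.ravel(),v.ravel()).reshape(400,640,3)
E
python3 - <<'E'
from h import *
for n in("scene","top"):
    p,d=camera(n);cv2.imwrite(f"pics/{n}0.png",p);np.save(f"{n}0.npy",d)
    print(n,calibration(n),(d==0).mean())
print(env.get_state())
E
```

```text
scene {'fx': 464.21131680734675, 'fy': 464.21131680734675, 'cx': 318.8319236474687, 'cy': 203.0796930552834, 'rvec': array([ 1.78274647,  1.7867941 , -0.72397684]), 'tvec': array([ 0.03599375, -0.30412586,  1.78739433])} 0.00411328125
top {'fx': 369.67489982372865, 'fy': 369.67489982372865, 'cx': 322.7684951931451, 'cy': 200.22941088230522, 'rvec': array([ 2.19588902, -2.14780299,  0.12270131]), 'tvec': array([-0.0331685 ,  0.55506146,  1.09719453])} 0.00389453125
{'time': 0.1, 'qpos': array([ 1.13989557,  0.47772789,  0.0223635 ,  1.55632582, -0.01152046,
        1.10929788, -0.08307356]), 'joint_velocities': array([ 0.00077888, -0.00119443, -0.00059038, -0.00136817,  0.00054248,
        0.00133443, -0.00087627]), 'joint_torque': array([ 4.61562551e-03, -5.97759354e+01,  1.61376983e+00, -2.81953114e+01,
        1.28133874e-02,  4.99482368e-03,  5.69760618e-05]), 'tcp_pos': array([ 0.21399004, -0.63975774,  0.30302753]), 'orientation': array([-7.94080792e-04,  9.87001347e-01,  1.60709916e-01, -1.84902247e-04]), 'force': array([-0.57329779, -0.66434418, -0.2464723 ]), 'torque': array([ 0.04399641, -0.06064552,  0.03511319]), 'gripper_force': 0.0, 'opening': 0.0856406992303617}
```

View pics/scene0.png

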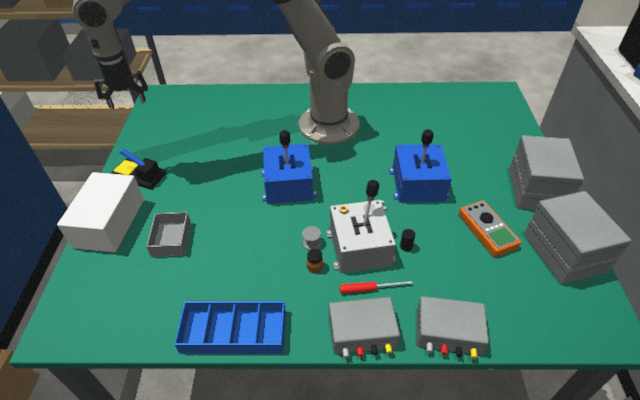

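View pics/top0.png

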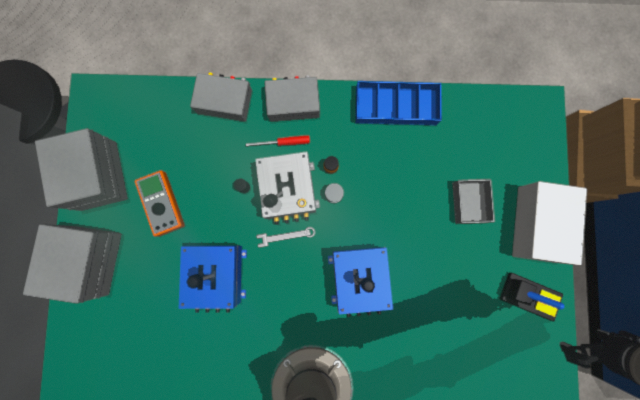

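Three selector-like boxes in the top view: grey at (285,185), blue at (210,277) and blue at (360,280). The grey one fits: it has an H gate, its posts face the robot, and its lever leans near-left. Next I'll measure it and confirm with a crop.

```bash
python3 - <<'E'
from h import *
p=cv2.imread("pics/top0.png");d=np.load("top0.npy");P=cloud("top",d)
ps=cv2.imread("pics/scene0.png");ds=np.load("scene0.npy")
a=cv2.resize(p[140:260,225:360],None,fx=4,fy=4,interpolation=cv2.INTER_CUBIC)
b=cv2.resize(ps[170:280,300:425],None,fx=4.36,fy=4.36,interpolation=cv2.INTER_CUBIC)[:480]
im=np.hstack([cv2.resize(a,(400,480)),cv2.resize(b,(400,480))]);cv2.imwrite("pics/crop0.png",im)
roi=np.zeros((400,640),bool);roi[140:235,240:325]=1
m=roi&(abs(P[...,2]-.1)<.012)&(d>0)
m=cv2.morphologyEx(m.astype(np.uint8),cv2.MORPH_OPEN,np.ones((3,3)))
cs=max(cv2.findContours(m,cv2.RETR_EXTERNAL,cv2.CHAIN_APPROX_NONE)[0],key=cv2.contourArea)[:,0]
# rays onto plane z=.1
c=calibration("top");R=cv2.Rodrigues(c["rvec"])[0];t=np.ravel(c["tvec"]);C=-R.T@t
def onplane(uv,z):
    r=np.c_[(uv[:,0]-c["cx"])/c["fx"],(uv[:,1]-c["cy"])/c["fy"],np.ones(len(uv))]@R
    return C+r*((z-C[2])/r[:,2])[:,None]
w=onplane(cs.astype(float),.1)
print("plate",np.median(P[m>0][:,2]),cv2.minAreaRect((w[:,:2]*1000).astype(np.float32)))
# dark H
g=cv2.cvtColor(p,cv2.COLOR_BGR2GRAY)
k=roi&(P[...,2]>.165)&(d>0)
print("knob top pts",k.sum(),P[k].mean(0),np.median(P[k],0),P[k].min(0),P[k].max(0))
Q=cloud("scene",ds);r2=np.zeros((400,640),bool);r2[170:235,340:400]=1
k=r2&(Q[...,2]>.16)&(ds>0)
print("scene knob",k.sum(),np.median(Q[k],0),Q[k].min(0),Q[k].max(0))
# bystander heights near the box
for n,(u,v) in dict(cap=(241,185),jar=(330,164),spool=(334,193),collar=(301,203),spanner=(285,237),driver=(290,141)).items(): print(n,P[v,u].round(3))
print("cam",C)
E
```

```text
plate 0.10016575987643214 ((591.56201171875, 90.07523345947266), (170.72157287597656, 150.10272216796875), 9.665688514709473)
knob top pts 165 [0.53374304 0.1167219  0.20217118] [0.53411665 0.11615837 0.20493825] [0.51706631 0.10031531 0.17938731] [0.55326148 0.13462656 0.21323804]
scene knob 191 [0.54656375 0.11635183 0.19438261] [0.51769226 0.09923439 0.16111853] [0.56005473 0.13447967 0.21049122]
cap [0.592 0.223 0.061]
jar [ 0.662 -0.04   0.059]
spool [ 0.577 -0.054  0.044]
collar [0.539 0.041 0.102]
spanner [0.442 0.092 0.007]
driver [0.739 0.085 0.026]
cam [ 0.43843269 -0.01239049  1.14919644]
```

View pics/crop0.png

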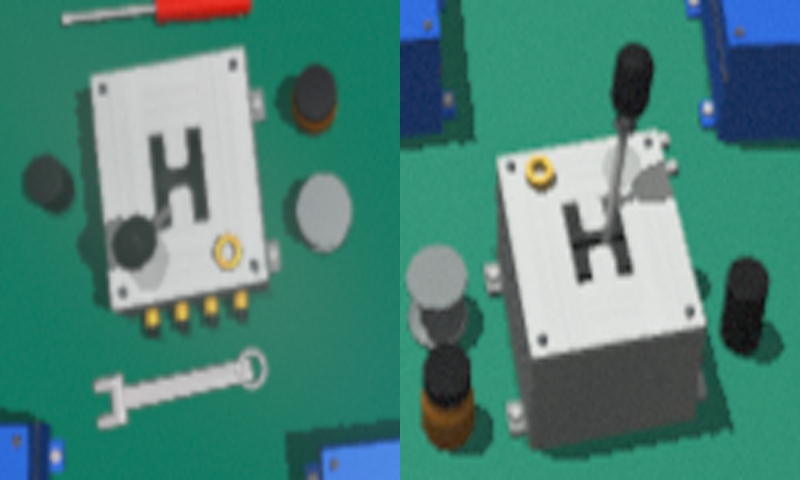

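The crop confirms it: the grey box has its H gate in the middle and its knob over the near-left quadrant. The brass collar is at the near-right corner. Now I approach behind the knob and push it most of the way to neutral.

```bash
cat >> h.py <<'E'
PSI=np.deg2rad(9.67); O=np.array([.5916,.0901]); Q=[0,np.cos(PSI/2),np.sin(PSI/2),0]
A=np.array([[np.cos(PSI),-np.sin(PSI)],[np.sin(PSI),np.cos(PSI)]])
def W(x,y,z=.240): return np.r_[O+A@np.array([x,y])/1000,z]
def go(x,y,z=.240,v=.1,sf=6):
    r=env.movel(W(x,y,z),velocity=v,stop_force=sf);s=env.get_state()
    print("to",x,y,"stopped" if r else "ok","t",round(s["time"],2),"box",((s["tcp_pos"][:2]-O)@A*1000).round(1),"z",s["tcp_pos"][2].round(3),"F",s["force"].round(1));return r
def look(n):
    p,d=camera("top");cv2.imwrite(f"pics/top{n}.png",p);ps,ds=camera("scene");cv2.imwrite(f"pics/scene{n}.png",ps)
    for nm,pp,dd in(("top",p,d),("scene",ps,ds)):
        P=cloud(nm,dd);b=(P[...,:2]-O)@A*1000
        k=(dd>0)&(P[...,2]>.165)&(P[...,2]<.225)&(abs(b[...,0])<100)&(abs(b[...,1])<75)&(pp.max(-1)<70)
        if k.sum(): print(nm,k.sum(),"box xy min",b[k].min(0).round(),"max",b[k].max(0).round(),"z",P[k][:,2].max().round(3))
    return p,ps
E
python3 - <<'E'
from h import *
look("1")
s=env.get_state();p=s["tcp_pos"].copy();p[2]=.38
env.movel(p,velocity=.2); env.grip(0.0,20)
env.reach(W(-120,39,.36),Q); print(env.get_state()["time"],env.get_state()["opening"])
go(-120,39,v=.15)
if not go(-36,39,v=.05): print("ok")
look("2")
im=np.hstack([cv2.resize(cv2.imread("pics/top2.png")[130:250,225:345],(400,400)),cv2.resize(cv2.imread("pics/scene2.png")[150:280,300:430],(400,400))]);cv2.imwrite("pics/crop2.png",im)
E
```

```text
top 99 box xy min [-67.  21.] max [-38.  51.] z 0.212
scene 174 box xy min [-65.  18.] max [-29.  54.] z 0.21
4.2833 -0.00010539519363870673
to -120 39 ok t 5.23 box [-119.4   39.2] z 0.241 F [ 0.4 -1.   0.1]
to -36 39 ok t 7.07 box [-36.2  39. ] z 0.24 F [-0.6 -0.  -0.3]
ok
scene 320 box xy min [-47.   4.] max [12. 75.] z 0.225
```

View pics/crop2.png

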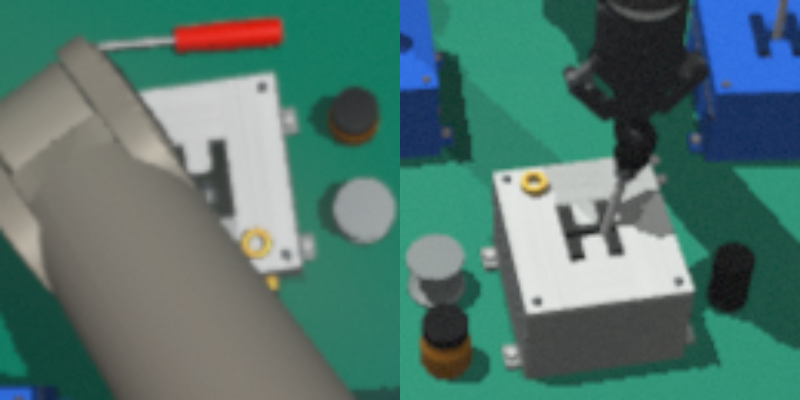

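The scene half of the crop shows the fingertips behind the knob and the shaft just short of the cross slot. Its front edge is at box x≈12, so the knob centre is near -6 mm. I'll finish to neutral, back off and measure.

```bash
python3 - <<'E'
from h import *
go(-30,39,v=.03); look("3a")
go(-75,60,v=.15); go(-70,110,v=.15); go(0,110,v=.15)
look("3")
im=cv2.resize(cv2.imread("pics/scene3.png")[150:270,300:430],(650,600),interpolation=cv2.INTER_CUBIC);cv2.imwrite("pics/crop3.png",im)
E
```

```text
to -30 39 ok t 7.52 box [-29.7  39. ] z 0.24 F [-0.  -0.7  0.3]
scene 326 box xy min [-41.   4.] max [18. 73.] z 0.225
to -75 60 ok t 8.1 box [-74.5  59.7] z 0.24 F [ 0.8 -0.1  0.4]
to -70 110 ok t 8.58 box [-69.6 109.5] z 0.24 F [-0.5 -1.1  0.3]
to 0 110 ok t 9.2 box [ -0.7 109.4] z 0.24 F [ 0.6 -0.1  0.3]
top 108 box xy min [-18.  21.] max [ 8. 54.] z 0.22
scene 172 box xy min [-13.  19.] max [18. 73.] z 0.225
```

View pics/crop3.png

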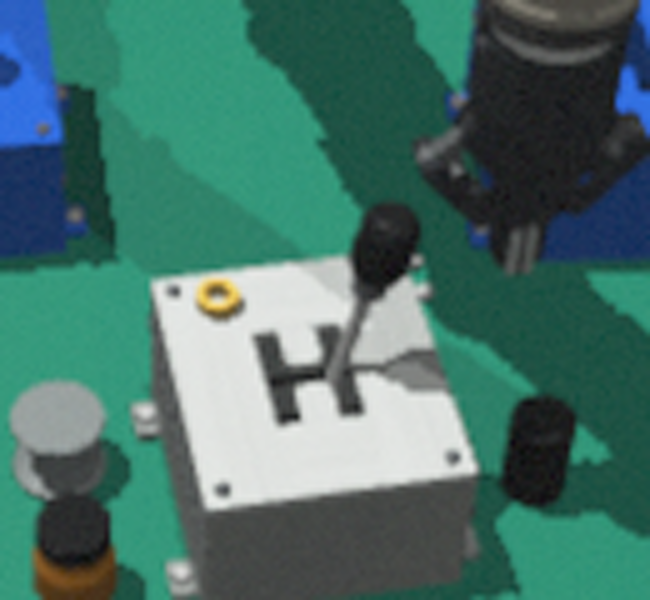

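The shaft now stands at the cross slot, so the lever is in neutral on the left, and the fingers are to its left. Now I push across.

```bash
python3 - <<'E'
from h import *
go(0,60,v=.12); go(0,-3,v=.05,sf=5)
look("4")
im=cv2.resize(cv2.imread("pics/scene4.png")[150:270,300:430],(650,600),interpolation=cv2.INTER_CUBIC);cv2.imwrite("pics/crop4.png",im)
E
```

```text
to 0 60 stopped t 9.66 box [ 0.9 72.5] z 0.242 F [0.3 0.8 4.4]
to 0 -3 stopped t 10.05 box [ 0.3 72.7] z 0.242 F [-0.4  1.4  3.8]
top 6 box xy min [-2. 14.] max [ 6. 18.] z 0.196
scene 264 box xy min [-16.  14.] max [19. 75.] z 0.224
```

View pics/crop4.png

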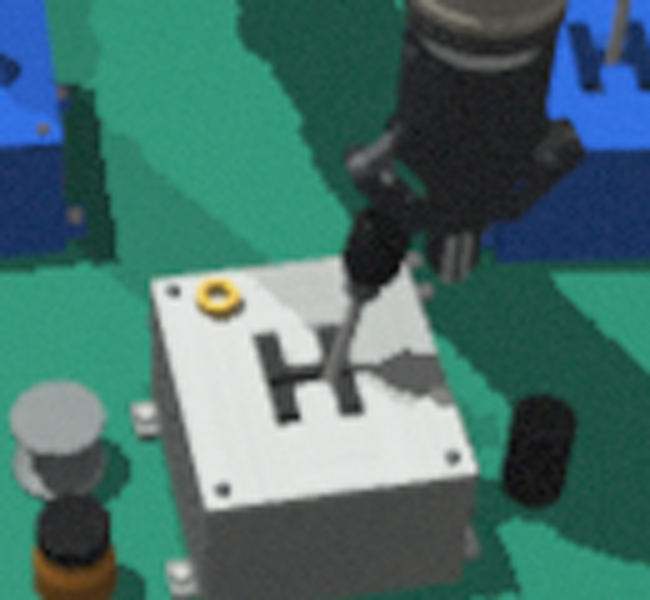

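The crop shows the finger linkage, which splays out along the closing line, resting on top of the knob. The stop was gentle, about 4 N, and the lever is still in neutral on the left. I'll back off and turn the tool a quarter turn so that the linkage straddles the knob, as it did in the first push.

```bash
python3 - <<'E'
from h import *
go(0,135,v=.15)
best=None
for sgn in(1,-1):
    a=PSI+sgn*np.pi/2; q=[0,np.cos(a/2),np.sin(a/2),0]
    j=kin.inverse_kinematics(W(0,135),q)
    if j is not None:
        d=np.abs(j-env.get_state()["qpos"]).max(); print(sgn,d,j[6])
        if best is None or d<best[0]: best=(d,q)
env.reach(W(0,135),best[1])
go(0,85,v=.12); go(0,40,v=.05,sf=5); go(0,-3,v=.04,sf=5)
look("5")
im=cv2.resize(cv2.imread("pics/scene5.png")[150:270,300:430],(650,600),interpolation=cv2.INTER_CUBIC);cv2.imwrite("pics/crop5.png",im)
E
```

```text
to 0 135 stopped t 10.38 box [-0.3 82.8] z 0.24 F [-0.4  0.8 -0.3]
1 1.2968247185997894 -0.8409865782378537
-1 1.6831898632702964 -2.929204842109946
to 0 85 ok t 12.12 box [-0.1 85.2] z 0.24 F [-0.1  0.3  0.2]
to 0 40 ok t 13.18 box [-0.1 40. ] z 0.24 F [ 0.1 -0.  -0.5]
to 0 -3 ok t 14.4 box [-0.  -2.9] z 0.24 F [ 1.2 -0.2 -0.2]
scene 235 box xy min [-46. -51.] max [32.  7.] z 0.225
```

View pics/crop5.png

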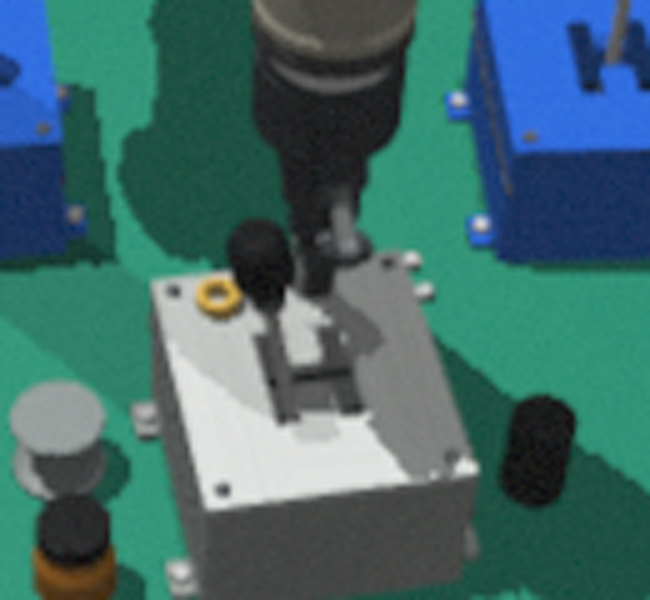

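The crop shows the shaft at the neutral line of the right slot, with the knob at about box y=-34. I'll give it a small nudge more, then go round behind and push forward, descending along the knob's arc.

```bash
python3 - <<'E'
from h import *
go(0,-8,v=.02,sf=4); look("6a")
go(0,60,v=.15,sf=None); go(-130,60,v=.2,sf=None)
env.reach(W(-130,-38),Q); print(env.get_state()["time"])
p,ps=look("6")
go(-55,-38,v=.12); go(-25,-38,v=.04,sf=5); go(5,-38,.235,v=.04,sf=5); 
if not go(20,-38,.231,v=.03,sf=5): go(40,-38,.228,v=.02,sf=4)
look("7")
im=cv2.resize(cv2.imread("pics/scene7.png")[150:270,300:430],(650,600),interpolation=cv2.INTER_CUBIC);cv2.imwrite("pics/crop7.png",im)
E
```

```text
to 0 -8 ok t 14.9 box [-0.  -8.2] z 0.24 F [-0.3  0.5 -0.2]
scene 230 box xy min [-13. -56.] max [32.  2.] z 0.225
to 0 60 ok t 15.6 box [ 0.1 59.3] z 0.24 F [ 0.4  0.3 -0.2]
to -130 60 ok t 16.4 box [-128.7   59.3] z 0.24 F [ 0.1  0.7 -0.4]
17.4583
top 97 box xy min [-18. -53.] max [ 10. -19.] z 0.22
scene 165 box xy min [-15. -54.] max [ 18. -20.] z 0.218
to -55 -38 ok t 18.33 box [-55.6 -37.8] z 0.24 F [-1.  -0.6  0.6]
to -25 -38 ok t 19.23 box [-25.2 -37.9] z 0.24 F [-0.4  0.3  1.1]
to 5 -38 ok t 20.14 box [  5. -38.] z 0.235 F [0.7 0.5 0.3]
to 20 -38 ok t 20.81 box [ 20.1 -37.9] z 0.231 F [ 0.8 -0.5 -0.4]
to 40 -38 stopped t 21.49 box [ 32. -38.] z 0.228 F [-0.7 -0.1  0.7]
scene 356 box xy min [ 19. -75.] max [85. 12.] z 0.225
```

View pics/crop7.png

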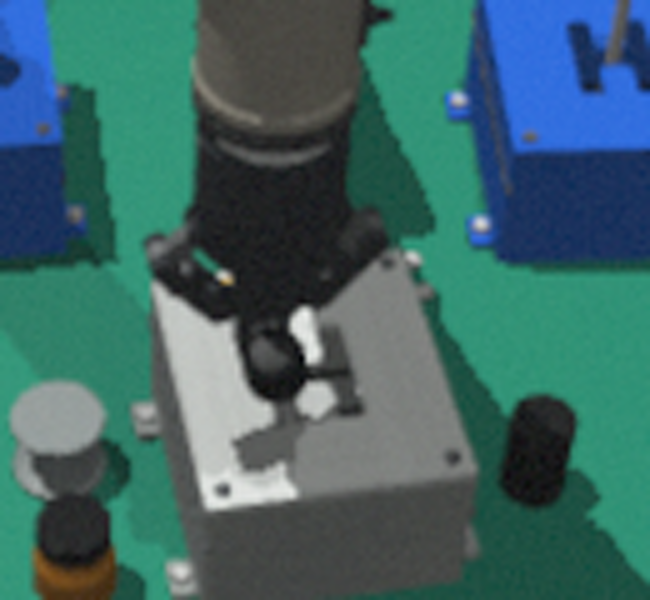

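The lever leans forward in the right slot, and its far edge at box x=85 is what full home (0.36 rad) predicts. One more gentle press will confirm the stop before I retreat and look.

```bash
python3 - <<'E'
from h import *
go(38,-38,.228,v=.02,sf=5)
go(-60,-38,.240,v=.15,sf=None); go(-130,-38,.36,v=.2,sf=None)
p,ps=look("8")
im=np.hstack([cv2.resize(p[130:250,225:345],(400,400)),cv2.resize(ps[150:280,300:430],(400,400))]);cv2.imwrite("pics/crop8.png",im)
E
```

```text
to 38 -38 stopped t 21.84 box [ 32.5 -38.1] z 0.227 F [-1.3 -0.4  0.6]
to -60 -38 ok t 22.62 box [-59.2 -38.2] z 0.24 F [ 0.2 -0.1 -0.5]
to -130 -38 ok t 23.46 box [-129.9  -38.2] z 0.359 F [-0.4 -0.5 -0.4]
top 161 box xy min [ 42. -54.] max [ 80. -22.] z 0.21
scene 103 box xy min [ 55. -54.] max [ 84. -19.] z 0.208
```

View pics/crop8.png

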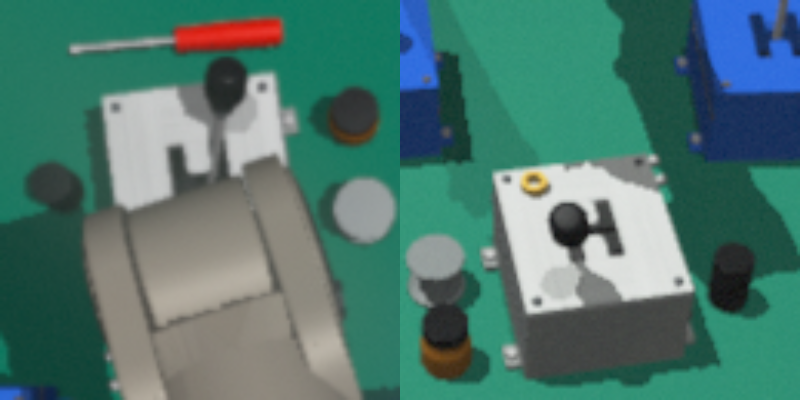

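The lever is home in third: the second press stopped at the same place, 32.5 against 32 mm. The collar, jar, spool, capacitor and driver are where they were, and the arm is clear.

```bash
python3 -c "
from h import *
print(job.job_done())"
```

```text
the job is handed in; nothing more can be done
None
```

I pushed the lever with closed fingertips from second through neutral and across into third until it stopped firmly at the end of the slot, then backed the arm clear and handed the job in at about 23.5 s; on the first try at the cross push the finger linkage rested on the knob at about 4 N, so I backed off and turned the tool.

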